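# Press a plug home with bench locking pliers, then release them

### The job

Stand the hub that has the plug sticking out of its side on the bed plate of the bench-mounted locking pliers, up against the V anvil with its plug facing the moving jaw, and let go of it. Squeeze the long handle until it snaps over centre and the pliers stay locked by themselves with the plug pressed home, then let go and flick the release lever at the handle's end outward so that the pliers spring fully open, leaving the hub standing in the V. Press the plug only with the pliers, never push on the pliers harder than about 20 N (the snap point depends on the adjusting screw, so feel for it), and do not disturb the other things on the table.

Things in the scene. Friction and masses are not known exactly. Their poses are not given: they have to be found in the camera images.
- pliers: Locking pliers lying flat, bolted to a bed plate 10 mm thick (x -50..60, y -45..175 mm of this frame); position and yaw vary. Origin on the table under the handle pivot, z up; handles point to -y, jaws to +y; handle and jaw close towards +x. Bars lie 28 to 48 mm above the table. Fixed handle: along x = 30 mm, 16 mm wide, to y = -100 (its screw to -128).
- nest (a point): Where the hub's middle is when it stands on the bed plate touching both faces of the V anvil: pliers frame (0, 120, 45) mm; same axes. V and frame stand at x 12..55 mm, the moving jaw on the -x side (at least 15 mm from the plug when open), both 28 to 48 mm above the table; so keep the fingers on the hub's +y and -y sides.
- handle_grip (a point): On the moving handle's centre line, 125 mm from its pivot (the pliers' z axis), 38 mm up. Steel bar 14 mm wide, 20 thick, 145 long. Sprung open it points 1.02 rad from -y towards -x; it swings level towards +x, resists with 5 to 16 N here, fading to none at the snap over centre after 0.42..0.78 rad (hidden adjusting screw), and locks 0.08 rad further at a rigid stop. Until then it springs back.
- lever_tip (a point): Middle of the release lever's paddle: 10 mm across, 26 along the handle, 22 high, 41 mm above the table, 186 mm from the handle's pivot, past the handle's end. When locked, push its inner (+x) side outward (-x), level, round the pivot of the handle: after 20 to 45 mm and under 8 N the handle pops over centre and springs open, away from the finger, taking the lever along.
- release (a joint): Swing of the release lever on the handle, rad: 0 at rest (a weak spring returns it), growing as its tip is pushed outward, at most 0.8.
- jaw_pad (a point): Middle of the pressing face of the moving jaw, 16 mm wide. Its x in the pliers frame: -49 mm at rest (open), about -22 at over-centre, -22 to -27 locked.
- hub_mid (a point): Middle (on the axis, half-way up) of the loose hub to work on: machined aluminium, 70 mm high, 0.23 to 0.43 kg, round about z: foot flange 46 mm across to 8 mm up (it passes under the V, so come down short of the V and slide in), body 42 across to 48 mm, smooth collar 32 across from 48 to 70 mm. Its plug sticks out on the -x side, so in the nest its x matches the pliers' x.
- plug_face (a point): Outer face of the steel plug in the hub's side: 14 mm across, axis 28 mm above the hub's underside, facing the hub's -x. It stands 9 mm out of the 42 mm body, 30 mm from the hub's axis.
- plug (a joint): How far the plug has been pressed in, m: 0 at the start, about 0.007 when home (2 mm still stands out), 0.0075 at most; it rubs with about 10 N and stays where it is pushed.
- spare_mid (a point): Middle of a like hub without a plug, to be left alone; stands near the first one and may have changed places with it.
- screwdriver: Bystander lying on the table.
- wrench: Bystander lying on the table.
- bearing: Bystander: steel bearing ring 52 mm across, 15 mm high.
- screw_cup: Bystander: grey cup 70 mm across, 50 mm high.
- oil: Bystander: small white oil bottle, 130 mm high.
- handset_mid (a point): Bystander: white hand controller, 110 x 40 x 32 mm.

How it is judged (in metres and radians):
On the way, in this order (a step that is already met when the one before it is completed fails the run):
1. the hub stands free in the V with its plug towards the jaw (distance between hub_mid and nest below 0.006 m and angle between the x axis of hub_mid and the x axis of pliers, either way round below 0.25 rad and contact force between the fingers and hub below 0.1 N), for 0.2 s.
2. the pliers stay locked untouched, the plug pressed in (x of jaw_pad in the frame of pliers above -0.029 m and value of joint plug above 0.005 m and contact force between the fingers and pliers below 0.1 N), for 0.4 s.
3. the release lever is swung while the jaw is still shut (value of joint release above 0.12 rad and x of jaw_pad in the frame of pliers above -0.029 m).
At the end, for the whole second after the job is handed in: The plug is pressed in at least 5 mm, the pliers are sprung open (jaw face more than 38 mm from the nest's axis) with the release lever back at rest, and the hub stands upright and still within 8 mm of its nest (x of jaw_pad in the frame of pliers below -0.038 m and value of joint plug above 0.005 m and value of joint release below 0.1 rad and distance between hub_mid and nest below 0.008 m and angle between hub_mid's own z axis and vertical below 0.08 rad and linear speed of hub below 0.02 m/s); the robot touches nothing.
It fails at once if the pliers are pushed harder than 28 N (contact force between the fingers and pliers above 28 N).
It fails at once if the plug is pressed with the fingers (contact force between the fingers and plug above 3 N).
It fails at once if a bystander is shifted by more than 40 mm (distance of any of spare_mid, screwdriver, wrench, bearing, screw_cup, oil, handset_mid from where it was at the start of the episode above 0.04 m).
It also fails if it takes over 72 s, if anything falls off the work surface, if the arm or the gripper's body presses on something with over 40 N, if the wrist force passes 120 N, or if a joint passes its speed limit or range.

### The arm

A 6-joint arm with a two-finger parallel gripper is mounted at the origin on the work surface. World frame = base frame: x ahead of the robot, y to its left, z up, the work surface at z = 0. Lengths are in mm, angles in rad, forces in N, time in s.
With the tool pointing down it reaches from about 275 to 1000 mm from the base axis. Payload 8.4 kg.
Tool frame: the origin (TCP) lies on the centre line of the jaws, within the pads' length; the fingertips stand 17 mm ahead of it and the grasp point (between the pads) lies 2 mm behind it (r.tcp_to_tips is the z of the fingertips in the tool frame, in mm); z points along the fingers, y is the direction in which the jaws open and shut (so a half turn about z gives the same grasp; the last joint's range is limited). The gripper opens to 85 mm and grips with 20 to 120 N. Pads are 22 mm wide; open, the fingers measure 114 mm over their backs; the gripper's body (76 mm by 85 mm) begins 54 mm behind the grasp point. The pads swing forward as they close: fully open they stand 13 mm farther back than shut.
Start: joints at [-1.154, 0.353, 1.633, -0, 1.155, -0.002], TCP at [254.164, -570.989, 248.281] pointing down, gripper open.
Joint ranges: [-2.63, 2.63], [-0.92, 2.1], [0.06, 2.66], [-1.3, 4.44], [0, 2.69], [-3.02, 3.02]. Speed limits (rad/s): [2.22, 2.22, 2.79, 3.14, 3.14, 3.14].

### API

Orientations are given as [roll, pitch, yaw] about the fixed x, y, z axes, in that order (R = Rz(yaw) Ry(pitch) Rx(roll)).
In Python, from rig import r, cams, job gives the robot as it stands.
- The arm moves only by the tool drive_tool, never from a script. Its argument "deltas" is a list of rows, each a list of 4 numbers: the shift along the tool's x, y, z in cm, then the turn about the tool's z in rad. In form: [[x, y, z, roll], ...]. A call has 1 to 12 rows; each row shifts and turns the commanded pose from where the row before left it, along the tool's axes as they then stand; what a row does not reach is not made up. A row lasts 1/12 s, in which the tool goes at most 41.7 mm and 7.16 degrees, less where a joint would pass 70% of its speed; a pose out of reach is approached as far as the arm can. A call with a gripper value outside its range is refused whole. "jaw" is the closure, from 0 (fully open) to 1 (shut), set as the call begins (left out, the last holds). The fingers move at their own pace and stop on an object; "force" is the grip in N (left out, the last holds). Time passes only in rows, so rows that do not move let the fingers close. It gives the time, the measured TCP pose, the force and the opening at its end, in the units of the state.
- r.sense(): the state, without advancing time (a new reading comes with each control period).
- cams.grab_frame(name): name is "side" or "top"; returns (picture, depth): 480x640x3 uint8, red, green, blue; 480x640 float32, mm along the optical axis (not along the pixel's ray), 0 where there is no reading.
- cams.camera_params(name): a dict with "fx", "fy", "cx", "cy" (pixels), "R" (3x3) and "t" (3): a world point X has camera coordinates R X + t. Camera axes: x right, y down, z forward; pixel columns grow to the right and rows downward; lengths in mm; the calibration is good to about 2 mm. A picture is of the moment at which its call begins. camera_params takes no time and is no camera call.
- job.sign_off(): hands the job in, once; it reports no verdict.
The state is a dict: "clock": time; "qpos": joint angles; "qvel": joint speeds; "joint_efforts": joint torques, N m; "eef_pos": TCP position; "tcp_rot": TCP orientation; "contact_force": force on the tool from outside, world axes, zero at the start; "wrist_torque": the same for the moment, N m; "opening": opening from 0.0 (shut) to 1.0 (fully open).
Only numpy, scipy, OpenCV 4.12 (cv2) and the standard library are available. Lean on these libraries where they do the work, as an engineer would, in place of code of your own. Each camera call takes 0.05 s, during which the arm holds its last target. There are 200 camera calls.

## Working session

There is one attempt and no reset: what is moved stays moved. The work goes in short steps, Python scripts to look and compute and a tool call to move; the robot and the scene stay as the last step left them, time stands still between calls to the robot, and variables do not carry over. Pictures are saved under pics/ and viewed, about 8 in all and at most 12, crops included, and the job is handed in when it is done.

Besides the shell and the picture viewer there is one more tool, called after "Call:" as name(argument=value, ...) on one line, values as JSON. drive_tool: Moves the arm, as the interface text tells. Its arguments: {"type":"object","properties":{"deltas":{"type":"array"},"jaw":{"type":"number"},"force":{"type":"number"}},"required":["deltas"]}

```bash
ls; mkdir -p pics; python3 - <<'E'
from rig import r,cams,job
import cv2,numpy as np
print(r.sense(), r.tcp_to_tips)
for n in("top","side"):
    p,d=cams.grab_frame(n); cv2.imwrite(f"pics/{n}0.png",p[:,:,::-1]); np.savez(f"pics/{n}0.npz",p=p,d=d)
    print(n,cams.camera_params(n))
E
```

```text
pics
{'clock': 0.0, 'qpos': array([-1.15442616e+00,  3.53668211e-01,  1.63413681e+00,  5.85656664e-07,
        1.15517939e+00, -2.40295755e-03]), 'qvel': array([ 0.00174163, -0.00043944,  0.00016727, -0.00105085,  0.00040937,
        0.00028165]), 'joint_efforts': array([-4.77987360e-04, -6.05259633e+01, -3.42067587e+01, -3.15373609e-05,
        9.51294496e-03,  8.99230344e-06]), 'eef_pos': array([ 253.96708408, -570.58347635,  247.54798126]), 'tcp_rot': array([-3.14020090e+00, -3.87979666e-06,  4.18772887e-01]), 'contact_force': array([0.35409824, 0.20468032, 0.01311434]), 'wrist_torque': array([-0.05595241,  0.00017059, -0.00545108]), 'opening': 1.0008129911885453} 17.0
top {'fx': 516.1452286827414, 'fy': 516.1452286827414, 'cx': 321.45727460092485, 'cy': 245.1114652811996, 'R': array([[ 0.00966915, -0.99990209, -0.01011538],
       [-0.99303543, -0.00841392, -0.11751531],
       [ 0.11741869,  0.0111812 , -0.99301955]]), 't': array([ -35.73803804,  565.23814526, 1103.95651949])}
side {'fx': 470.0650695265792, 'fy': 470.0650695265792, 'cx': 326.62931091104093, 'cy': 241.1093841715415, 'R': array([[-0.92981772, -0.36788094,  0.01013067],
       [-0.26818814,  0.65848009, -0.70319207],
       [ 0.25202011, -0.65655737, -0.71092776]]), 't': array([519.8366314 , 198.0310116 , 778.91515007])}
```

View pics/top0.png

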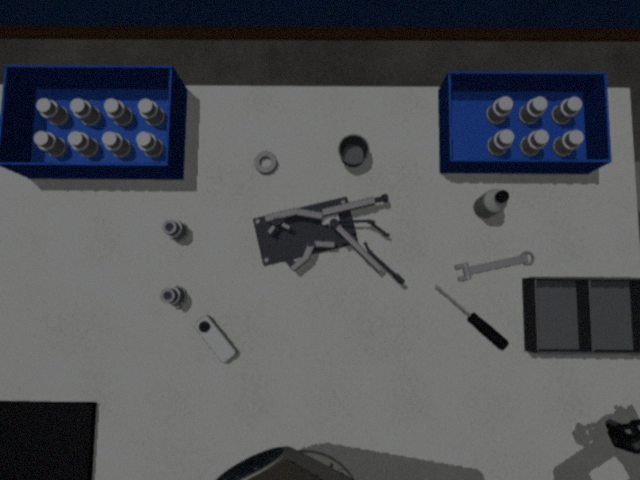

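View pics/side0.png

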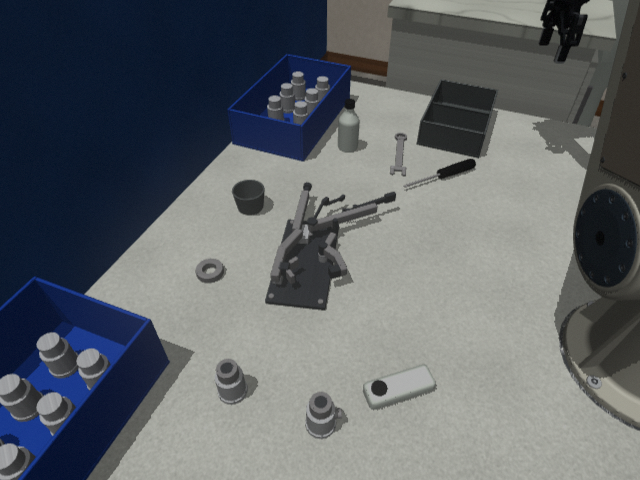

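The top view shows the pliers at about (320,230), plate corners near (253,217), (346,197), (357,243), (264,265), handles to the right. The side view shows a plug on the hub at (320,415), on its right side. That is the hub near the handset, at (173,296) in the top view.

```bash
cat > h.py <<'E'
import numpy as np,cv2
from rig import r,cams,job
P={n:cams.camera_params(n) for n in("top","side")}
def cloud(n,d):
    c=P[n]; v,u=np.mgrid[:480,:640]
    X=np.dstack([(u-c["cx"])/c["fx"]*d,(v-c["cy"])/c["fy"]*d,d])
    return (X-c["t"])@c["R"]
def px(n,X):
    c=P[n]; q=np.atleast_2d(X)@c["R"].T+c["t"]
    return np.c_[q[:,0]/q[:,2]*c["fx"]+c["cx"],q[:,1]/q[:,2]*c["fy"]+c["cy"]]
def ray(n,u,v,z):
    c=P[n]; k=c["R"].T@np.array([(u-c["cx"])/c["fx"],(v-c["cy"])/c["fy"],1]); o=-c["R"].T@c["t"]
    return o+k*(z-o[2])/k[2]
E
python3 - <<'E'
from h import *
a=np.load("pics/top0.npz"); p,d=a["p"],a["d"]; X=cloud("top",d)
b=np.load("pics/side0.npz"); Xs=cloud("side",b["d"])
for nm,XX in(("top",X),("side",Xs)):
  # table offset
  for x0,y0 in((430,180),(430,250)):
    pass
  reg=lambda x0,x1,y0,y1,z0,z1:XX[(XX[...,0]>x0)&(XX[...,0]<x1)&(XX[...,1]>y0)&(XX[...,1]<y1)&(XX[...,2]>z0)&(XX[...,2]<z1)]
  print(nm,"table z",np.median(reg(300,600,-100,400,-10,5)[:,2]))
  for u,v in((173,296),(174,229)):
    c=ray("top",u,v,50)
    q=reg(c[0]-45,c[0]+45,c[1]-45,c[1]+45,63,80)
    q2=reg(c[0]-45,c[0]+45,c[1]-45,c[1]+45,15,80)
    print(c.round(),len(q),"collar",(q.min(0)+q.max(0)).round(1)/2,np.ptp(q,axis=0).round(),"body",q2.min(0).round(),q2.max(0).round(), "ztop",np.median(q[:,2]))
  # circle fit not needed yet
corn=[ray("top",u,v,10) for u,v in((253,217),(346,197),(357,243),(264,265))]; print(np.round(corn,1))
for n,img,(u0,u1,v0,v1),s in(("top",p,(235,435,180,300),4),("side",b["p"],(260,400,350,450),5)):
  cr=cv2.resize(img[v0:v1,u0:u1],None,fx=s,fy=s,interpolation=cv2.INTER_CUBIC)
  cr=np.clip(cr.astype(float)*1.8,0,255).astype(np.uint8)
  cv2.imwrite(f"pics/c_{n}.png",cr[:,:,::-1])
E
```

```text
top table z -0.004582924390825289
[451. 288.  50.] 187 collar [451.25 293.85  69.65] [32. 32. 13.] body [423. 272.  16.] [472. 310.  76.] ztop 70.10892122445013
[596. 292.  50.] 180 collar [597.8  296.95  69.35] [31. 33. 12.] body [577. 275.  15.] [617. 315.  75.] ztop 69.69290290447631
side table z 0.5846877710597453
[451. 288.  50.] 437 collar [452.15 296.4   68.2 ] [31. 32. 10.] body [423. 279.  15.] [473. 318.  73.] ztop 70.60089286537
[596. 292.  50.] 379 collar [598.5  299.35  68.35] [31. 32. 11.] body [577. 279.  15.] [619. 320.  74.] ztop 70.46304355995576
[[ 631.1  125.4   10. ]
 [ 678.8  -85.    10. ]
 [ 573.7 -110.2   10. ]
 [ 522.3   98.    10. ]]
```

View pics/c_top.png

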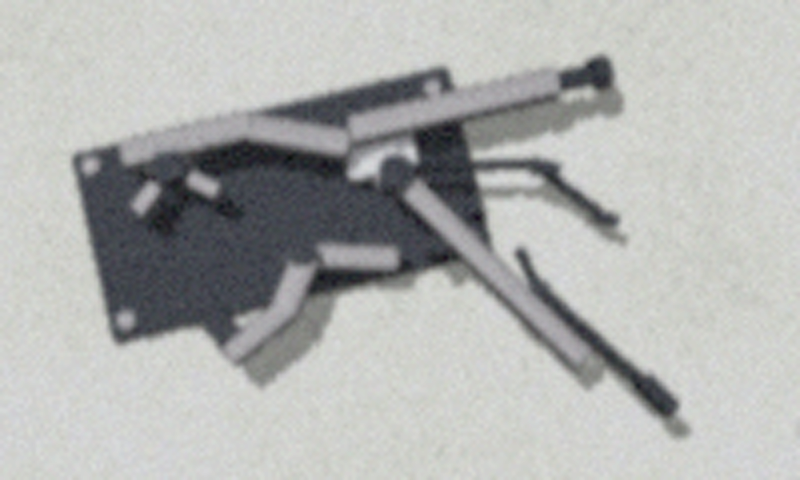

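View pics/c_side.png

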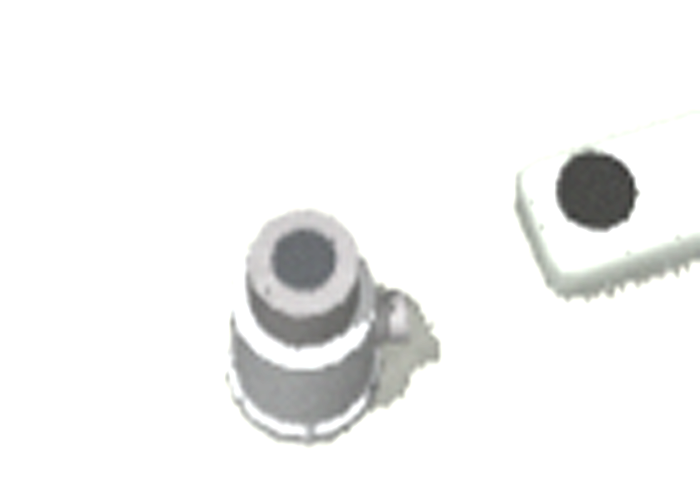

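The top crop shows plate corners at crop pixels (78,157), (447,68), (490,245), (118,343). The V is at (175,195), the open jaw at (290,300) and the handle ends at (585,360), with its paddle at (660,395). The side crop shows the plug face at (402,318), pointing roughly to world -x.

```bash
python3 - <<'E'
from h import *
from scipy.optimize import least_squares
M=np.array([[60,175],[60,-45],[-50,-45],[-50,175.]])
W=np.array([ray("top",235+(u+.5)/4-.5,180+(v+.5)/4-.5,10)[:2] for u,v in((78,157),(447,68),(490,245),(118,343))])
R=lambda a:np.array([[np.cos(a),-np.sin(a)],[np.sin(a),np.cos(a)]])
f=lambda q:((M@R(q[2]).T+q[:2])-W).ravel()
s=least_squares(f,[600,0,.22]);print("corners",s.x.round(3),s.fun.round(1))
X0,a0=s.x[:2],s.x[2]
for n in("top","side"):
    z=np.load(f"pics/{n}0.npz"); X=cloud(n,z["d"]).reshape(-1,3); col=z["p"].reshape(-1,3).max(1)
    L=np.c_[(X[:,:2]-X0)@R(a0),X[:,2]]
    ok=lambda m:L[m]
    fh=ok((L[:,1]>-95)&(L[:,1]<-30)&(abs(L[:,0]-30)<20)&(L[:,2]>44)&(L[:,2]<52))
    k=np.polyfit(fh[:,1],fh[:,0],1); print(n,"fixed handle x at y=-60:",np.polyval(k,-60).round(1),"slope",k[0].round(4),"z",np.median(fh[:,2]).round(1))
    ye=ok((abs(L[:,0]-30)<5)&(L[:,1]<-80)&(L[:,1]>-140)&(L[:,2]>44)&(L[:,2]<52))
    print(" fixed end y",ye[:,1].min().round(1))
    th=np.array([-np.sin(1.02),-np.cos(1.02)]);nr=np.array([th[1],-th[0]])
    A=L[:,:2]@th;B=L[:,:2]@nr
    m=(A>50)&(A<140)&(abs(B)<12)&(L[:,2]>44)&(L[:,2]<52); kk=np.polyfit(A[m],B[m],1);print(" mov handle off at 125",np.polyval(kk,125).round(1),"slope",kk[0].round(3))
    c=np.array([451.7,295.2]); D=X[:,:2]-c; rr=np.hypot(*D.T)
    m=(rr>25.)&(rr<34)&(X[:,2]>16)&(X[:,2]<40); print(" plug dir",m.sum(),D[m].mean(0).round(1),np.arctan2(*D[m].mean(0)[::-1]).round(3), np.linalg.norm(D[m],axis=1).max().round(1),"z",X[m,2].mean().round(1))
pf=ray("side",260+402/5,350+318/5,28);print("side plugface ray",pf)
E
```

```text
corners [ 6.13103e+02 -5.81690e+01  2.54000e-01] [ 0.5  3.6  2.8 -0.8 -2.6 -3.8 -0.7  1. ]
top fixed handle x at y=-60: 28.3 slope 0.0045 z 47.6
 fixed end y -126.4
 mov handle off at 125 -1.0 slope -0.049
 plug dir 21 [-24.2 -15.2] -2.583 31.5 z 32.9
side fixed handle x at y=-60: 29.5 slope 0.0084 z 48.1
 fixed end y -125.2
 mov handle off at 125 1.7 slope -0.045
 plug dir 30 [-25.1 -10.1] -2.759 29.3 z 33.1
side plugface ray [426.22800805 282.30196918  28.        ]
```

Call:
drive_tool(deltas=[[2.22,-2.96,0,0],[2.22,-2.96,0,0],[2.22,-2.96,0,0],[2.22,-2.96,0,0],[2.22,-2.96,0,0],[2.22,-2.96,0,0],[2.22,-2.96,0,0],[2.22,-2.96,0,0],[2.22,-2.96,0,0],[2.22,-2.96,0,0],[2.22,-2.96,0,0],[2.22,-2.96,0,0]], jaw=0)

```text
clock: 1.1
eef_pos: [352.8, -136.4, 248.3]
tcp_rot: [3.142, -0.0, 0.418]
contact_force: [1.5, 0.4, -0.1]
opening: 0.999
```

Call:
drive_tool(deltas=[[2.22,-2.96,0,0],[2.22,-2.96,0,0],[2.22,-2.96,0,0],[2.22,-2.96,0,0],[2.22,-2.96,0,0],[2.22,-2.96,0,0],[2.22,-2.96,0,0],[2.22,-2.96,0,0],[2.22,-2.96,0,0],[2.22,-2.96,0,0],[2.22,-2.96,0,0],[2.22,-2.96,0,-0.05]])

```text
clock: 2.1
eef_pos: [451.8, 296.6, 248.0]
tcp_rot: [3.141, 0.0, 0.469]
contact_force: [0.7, 0.5, 0.3]
opening: 1.0
```

Call:
drive_tool(deltas=[[0,0,2,0],[0,0,2,0],[0,0,2,0],[0,0,2,0],[0,0,2,0],[0,0,2,0],[0,0,2,0],[0,0,1.5,0],[0,0,1.3,0],[0,0,1,0],[0,0,0,0]])

```text
clock: 3.02
eef_pos: [450.9, 293.9, 68.3]
tcp_rot: [3.141, 0.003, 0.469]
contact_force: [-0.7, -0.5, 0.4]
opening: 0.998
```

Call:
drive_tool(deltas=[[0,0,0,0],[0,0,0,0],[0,0,0,0],[0,0,0,0],[0,0,0,0],[0,0,0,0],[0,0,0,0],[0,0,0,0],[0,0,0,0],[0,0,0,0]], jaw=1, force=50)

```text
clock: 3.85
eef_pos: [452.7, 294.9, 71.3]
tcp_rot: [3.142, -0.002, 0.469]
contact_force: [-0.2, -1.3, 5.8]
opening: 0.354
```

Call:
drive_tool(deltas=[[0,0,-0.5,0],[0,0,-1.5,0],[0,0,-2,0],[0,0,-2,0],[0,0,-1,0],[0,0,-0.5,0],[0,0,0,0],[0,0,0,0]])

```text
clock: 4.52
eef_pos: [451.6, 294.4, 144.8]
tcp_rot: [3.142, 0.001, 0.469]
contact_force: [-0.6, 0.6, -4.1]
opening: 0.353
```

```bash
python3 - <<'E'
from h import *
s=r.sense();print(s["eef_pos"],s["tcp_rot"],s["contact_force"],s["opening"])
p,d=cams.grab_frame("side");np.savez("pics/s1.npz",p=p,d=d)
c=px("side",s["eef_pos"])[0].astype(int);print(c)
u0,v0=c[0]-70,c[1]-50
cr=cv2.resize(p[v0:v0+120,u0:u0+140],None,fx=4,fy=4,interpolation=2);cr=np.clip(cr*1.6,0,255).astype(np.uint8)
cv2.imwrite("pics/s1.png",cr[:,:,::-1])
E
```

```text
[451.64475307 294.4438199  144.75484132] [3.14154164e+00 6.45788746e-04 4.68799898e-01] [-0.6371293   0.57753116 -4.12140709] 0.3526709374324383
[321 374]
```

View pics/s1.png

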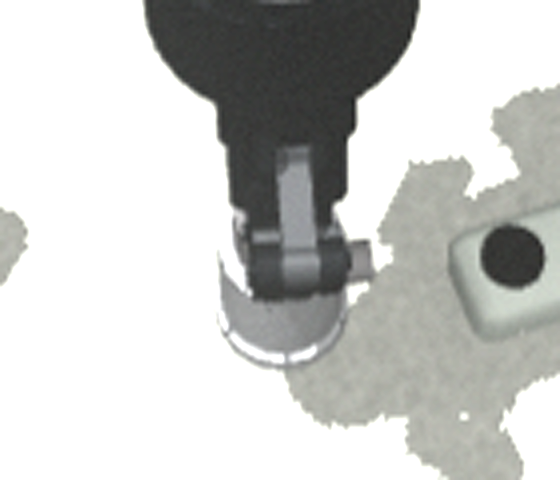

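The hub is held by its collar, plug on the right at (362,258) in the crop, and it weighs about 4.1 N. Next I carry it over the plate, short of the V.

Call:
drive_tool(deltas=[[0,1.5,0,0],[0,3,0,0],[0,3,0,0],[0,3,0,0],[0,3,0,0],[0,3,0,0],[0,3,0,0],[0,3,0,0],[0,2.7,0,0.11],[0.04,1.5,0,0.111],[0,0,0,0],[0,0,0,0]])

```text
clock: 5.57
eef_pos: [570.9, 55.2, 144.0]
tcp_rot: [-3.141, 0.002, 0.247]
contact_force: [0.2, 1.1, -3.3]
opening: 0.353
```

```bash
python3 - <<'E'
from h import *
s=r.sense();print(s["eef_pos"],s["tcp_rot"],s["contact_force"],s["opening"])
X0=np.array([611.9,-57.4]);a=.248;R=np.array([[np.cos(a),-np.sin(a)],[np.sin(a),np.cos(a)]])
print("tcp local",R.T@(s["eef_pos"][:2]-X0))
for n in("side",):
  p,d=cams.grab_frame(n);np.savez("pics/s2.npz",p=p,d=d)
  cr=cv2.resize(p[170:320,250:410],None,fx=4.9,fy=4,interpolation=2) if 0 else cv2.resize(p[170:315,250:420],None,fx=4,fy=4,interpolation=2)
  cr=np.clip(cr*1.6,0,255).astype(np.uint8)
  # overlay predicted points
  for q in((0,120,10),(0,120,80),(60,175,10),(60,-45,10),(-50,-45,10),(-50,175,10),(30,-100,48),(0,0,48)):
    w=np.r_[R@np.array(q[:2])+X0,q[2]];u,v=px(n,w)[0];cv2.circle(cr,(int((u-250+.5)*4),int((v-170+.5)*4)),3,(255,0,0),-1)
  cv2.imwrite("pics/s2.png",cr[:,:,::-1])
E
```

```text
[570.9438848   55.23157514 143.99270351] [-3.14106798e+00  2.12978153e-03  2.47442827e-01] [ 0.19289625  1.05017765 -3.34782626] 0.35324862361987297
tcp local [-12.05589302 119.238964  ]
```

View pics/s2.png

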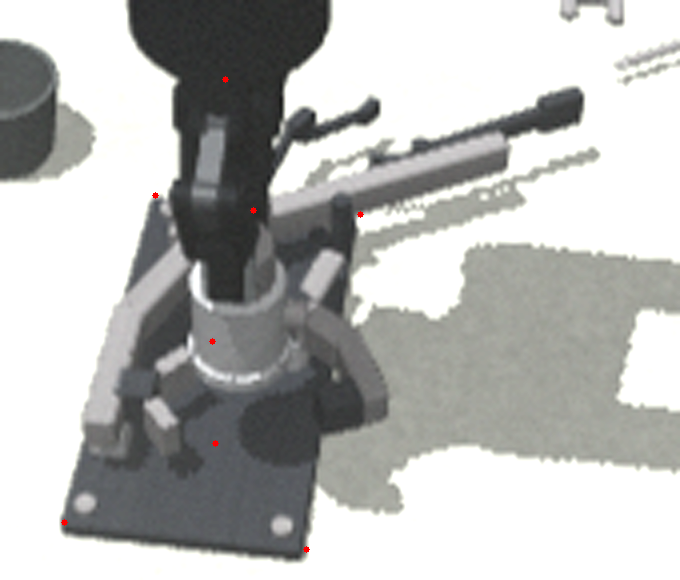

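The side view shows the hub hanging over the plate with its plug towards the open jaw at (350,350). The V blocks are at (180,370) and (163,420), and the predicted plate corners agree to about 2 px. I'll check the V's y position from the top crop.

```bash
python3 - <<'E'
from h import *
X0=np.array([611.9,-57.4]);a=.248;R=np.array([[np.cos(a),-np.sin(a)],[np.sin(a),np.cos(a)]])
for u,v in((147,198),(203,183)):
  w=ray("top",235+(u+.5)/4-.5,180+(v+.5)/4-.5,48);print(R.T@(w[:2]-X0))
for f in("top0","side0"):
  n=f[:-1];X=cloud(n,np.load(f"pics/{f}.npz")["d"]).reshape(-1,3);L=(X[:,:2]-X0)@R
  m=(X[:,2]>42)&(X[:,2]<54)&(L[:,0]>-5)&(L[:,0]<28)&(L[:,1]>90)&(L[:,1]<150);q=L[m]
  for s in(q[q[:,1]<120],q[q[:,1]>=120]): print(n,len(s),s.mean(0).round(1),s.min(0).round(1),s.max(0).round(1))
E
```

```text
[ 20.01269265 135.59497818]
[ 20.80819355 103.97859073]
top 35 [ 20.8 106.6] [12.6 96.6] [ 27.8 119.6]
top 40 [ 20.6 134.2] [ 11.6 121.5] [ 27.2 144.2]
side 57 [ 20.6 107.4] [12.4 98.3] [ 27.7 119.2]
side 56 [ 21.2 138.5] [ 12.3 120.7] [ 27.9 147.6]
```

Call:
drive_tool(deltas=[[0.2,0,0.5,0],[0,0,1,0],[0,0,1,0],[0,0,1,0],[0,0,0.9,0],[0,0,0.6,0],[0,0,0.3,0],[0,0,0.2,0],[0,0,0.1,0],[0,0,0,0],[0,0,0,0]])

```text
clock: 6.53
eef_pos: [573.8, 56.5, 89.7]
tcp_rot: [3.141, -0.001, 0.248]
contact_force: [0.8, -0.4, -3.3]
opening: 0.351
```

Call:
drive_tool(deltas=[[0,0,0.1,0],[0,0,0.1,0],[0,0,0.1,0],[0,0,0.1,0],[0,0,0.1,0],[0,0,0,0],[0,0,0,0]])

```text
clock: 7.12
eef_pos: [573.4, 56.5, 84.2]
tcp_rot: [-3.142, 0.0, 0.248]
contact_force: [0.3, 0.6, -3.8]
opening: 0.346
```

Call:
drive_tool(deltas=[[0,0,0.1,0],[0,0,0.1,0],[0,0,0,0],[0,0,0,0]])

```text
clock: 7.45
eef_pos: [573.4, 56.4, 82.2]
tcp_rot: [-3.142, 0.0, 0.248]
contact_force: [-0.9, -0.0, -2.9]
opening: 0.346
```

Call:
drive_tool(deltas=[[0,0,0.05,0],[0,0,0.05,0],[0,0,0,0],[0,0,0,0]])

```text
clock: 7.78
eef_pos: [573.6, 56.5, 81.4]
tcp_rot: [3.142, -0.0, 0.248]
contact_force: [-0.0, -0.0, -1.4]
opening: 0.357
```

Call:
drive_tool(deltas=[[0.15,0,0,0],[0.2,0,0,0],[0.2,0,0,0],[0.2,0,0,0],[0,0,0,0],[0,0,0,0]])

```text
clock: 8.28
eef_pos: [581.1, 58.4, 81.3]
tcp_rot: [3.142, -0.001, 0.248]
contact_force: [-0.3, -0.4, -0.7]
opening: 0.345
```

Call:
drive_tool(deltas=[[0.05,0,0,0],[0.05,0,0,0],[0,0,0,0],[0,0,0,0]])

```text
clock: 8.62
eef_pos: [581.6, 58.5, 81.3]
tcp_rot: [3.142, 0.0, 0.248]
contact_force: [-1.8, -1.2, 0.4]
opening: 0.353
```

Call:
drive_tool(deltas=[[0.05,0,0,0],[0.05,0,0,0],[0,0,0,0],[0,0,0,0]])

```text
clock: 8.95
eef_pos: [582.5, 58.7, 81.4]
tcp_rot: [3.142, 0.0, 0.248]
contact_force: [-3.8, -1.6, 4.8]
opening: 0.352
```

Call:
drive_tool(deltas=[[0.05,0,0,0],[0,0,0,0],[0,0,0,0]])

```text
clock: 9.2
eef_pos: [582.8, 58.8, 81.5]
tcp_rot: [3.142, 0.001, 0.248]
contact_force: [-3.8, -1.6, 6.1]
opening: 0.35
```

Call:
drive_tool(deltas=[[0.05,0,0,0],[0.05,0,0,0],[0,0,0,0],[0,0,0,0]])

```text
clock: 9.53
eef_pos: [583.5, 58.9, 81.6]
tcp_rot: [-3.142, 0.001, 0.248]
contact_force: [-5.5, -2.8, 9.1]
opening: 0.352
```

Call:
drive_tool(deltas=[[0,0,0,0],[0,0,0,0],[0,0,0,0],[0,0,0,0],[0,0,0,0],[0,0,0,0]], jaw=0.3)

```text
clock: 10.03
eef_pos: [584.3, 59.2, 81.2]
tcp_rot: [-3.142, -0.0, 0.248]
contact_force: [-0.7, -0.1, 0.4]
opening: 0.7
```

Call:
drive_tool(deltas=[[0,0,-0.5,0],[0,0,-1.5,0],[0,0,-3,0],[0,0,-4,0],[0,0,-4,0],[-2,0,-1,0],[-4,0,0,0],[-4,0,0,0],[-4,0,0,0],[-4,0,0,0],[-1,0,0,0]])

```text
clock: 10.95
eef_pos: [393.9, 11.7, 220.7]
tcp_rot: [-3.141, 0.004, 0.248]
contact_force: [-0.0, -0.0, -0.1]
opening: 0.697
```

```bash
cat > chk.py <<'E'
from h import *
import sys
X0=np.array([611.9,-57.4]);a=.248;R=np.array([[np.cos(a),-np.sin(a)],[np.sin(a),np.cos(a)]])
s=r.sense();print(s["clock"],s["eef_pos"],s["tcp_rot"],s["contact_force"],s["opening"])
print("tcp local",R.T@(s["eef_pos"][:2]-X0))
tag=sys.argv[1]
for n in("top","side"):
  p,d=cams.grab_frame(n);np.savez(f"pics/{n}{tag}.npz",p=p,d=d)
  X=cloud(n,d).reshape(-1,3);L=np.c_[(X[:,:2]-X0)@R,X[:,2]]
  q=L[(abs(L[:,0])<30)&(abs(L[:,1]-120)<30)&(L[:,2]>66)&(L[:,2]<90)]
  if len(q): print(n,"collar local",((q.min(0)+q.max(0))/2).round(1),np.ptp(q,axis=0).round(1),"ztop",np.median(q[q[:,2]>77][:,2]).round(1))
  u0,v0,w,h=(235,180,200,120) if n=="top" else (250,150,175,165)
  k=4 if n=="top" else 3.6
  cr=np.clip(cv2.resize(p[v0:v0+h,u0:u0+w],None,fx=k,fy=k,interpolation=2)*1.7,0,255).astype(np.uint8)
  cv2.imwrite(f"pics/{n}{tag}.png",cr[:,:,::-1])
E
python3 chk.py A
```

```text
10.95 [393.94721295  11.73303578 220.6757742 ] [-3.14097255  0.0041702   0.24767943] [-0.00628174 -0.01212783 -0.05902463] 0.6972450056353204
tcp local [-194.31480013  120.51785126]
top collar local [ -1.1 119.6  75.8] [30.3 30.2 18.6] ztop 80.1
side collar local [  0.5 123.   75.7] [32.1 31.6 19. ] ztop 80.4
```

View pics/sideA.png

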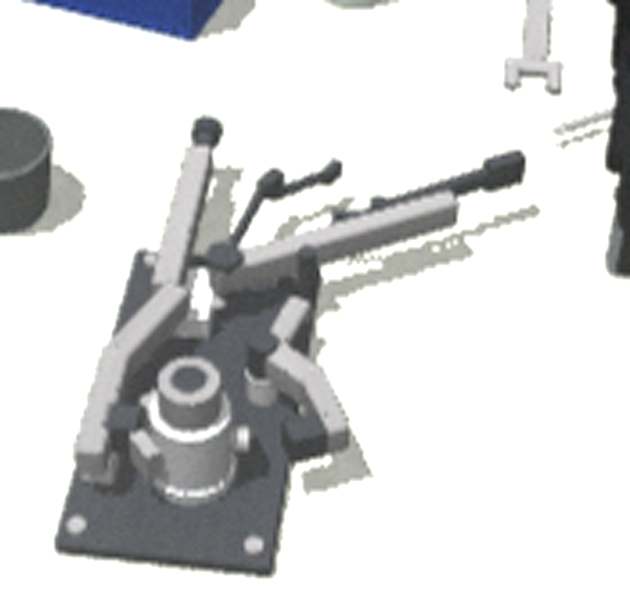

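The hub stands upright in the V with its plug at (243,438) facing the jaw. Next I place the closed fingers outside the moving handle.

Call:
drive_tool(deltas=[[1.13,2.56,0,0],[1.13,2.56,0,0],[1.13,2.56,0,0],[1.13,2.56,0,0],[1.13,2.56,0,0],[1.13,2.56,0,0],[0,0,0,0.11],[0,0,0,0.11],[0,0,0,0.11],[0,0,0,0.11],[0,0,0,0.11]], jaw=1)

```text
clock: 11.97
eef_pos: [505.2, -120.0, 221.4]
tcp_rot: [-3.141, -0.001, -0.308]
contact_force: [0.2, 0.4, 1.1]
opening: 0.0
```

Call:
drive_tool(deltas=[[0,0,1.5,0.11],[0,0,3,0.11],[0,0,3,0.11],[0,0,3,0.11],[0,0,3,0.03],[0,0,2,0],[0,0,1.5,0],[0,0,0.9,0],[0,0,0,0],[0,0,0,0]])

```text
clock: 12.8
eef_pos: [504.2, -119.8, 42.2]
tcp_rot: [-3.142, 0.0, -0.772]
contact_force: [0.5, 0.2, 0.6]
opening: 0.002
```

```bash
python3 chk.py B
```

```text
12.8 [ 504.17831896 -119.76682113   42.18971945] [-3.14159077e+00  1.95278540e-05 -7.72043071e-01] [0.54988237 0.17828202 0.64987084] 0.001840011433537733
tcp local [-119.73487933  -34.01675494]
top collar local [ -1.1 119.8  77.3] [30.6 30.7 18. ] ztop 80.0
side collar local [  0.6 123.   75. ] [31.9 31.4 17.7] ztop 80.5
```

View pics/sideB.png

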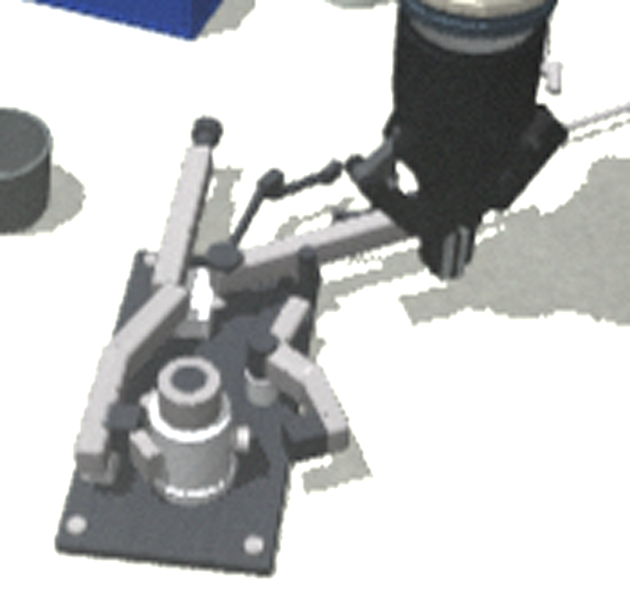

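Call:
drive_tool(deltas=[[0.3,0.25,0,0],[0.5,0.25,0,0],[0.4,0,0,0],[0.1,0,0,0],[0.1,0,0,0],[0,0,0,0]])

```text
clock: 13.4
eef_pos: [510.1, -133.3, 42.4]
tcp_rot: [-3.141, -0.0, -0.773]
contact_force: [0.5, 0.9, -0.0]
opening: 0.001
```

Call:
drive_tool(deltas=[[0.1,0,0,0],[0.1,0,0,0],[0,0,0,0]])

```text
clock: 13.65
eef_pos: [511.4, -134.5, 42.3]
tcp_rot: [-3.142, -0.0, -0.772]
contact_force: [-0.0, -0.0, 0.1]
opening: 0.001
```

Call:
drive_tool(deltas=[[0.1,0,0,0],[0.1,0,0,0],[0,0,0,0],[0,0,0,0]])

```text
clock: 13.98
eef_pos: [512.0, -135.4, 42.1]
tcp_rot: [3.141, 0.002, -0.772]
contact_force: [-2.7, 4.9, 1.9]
opening: -0.003
```

Call:
drive_tool(deltas=[[0.1,0,0,0],[0.1,0,0,0],[0,0,0,0],[0,0,0,0]])

```text
clock: 14.32
eef_pos: [512.7, -136.1, 42.1]
tcp_rot: [3.141, 0.003, -0.772]
contact_force: [-4.3, 9.0, 6.2]
opening: -0.003
```

Call:
drive_tool(deltas=[[0.13,0.02,0,-0.01],[0.25,0.036,0,-0.02],[0.25,0.036,0,-0.02],[0.25,0.036,0,-0.02],[0.25,0.036,0,-0.02]])

```text
clock: 14.73
eef_pos: [519.8, -144.6, 42.1]
tcp_rot: [3.141, 0.004, -0.682]
contact_force: [-5.1, 11.6, 7.2]
opening: 0.004
```

Call:
drive_tool(deltas=[[0.25,0.036,0,-0.02],[0.25,0.036,0,-0.02],[0.25,0.036,0,-0.02],[0.25,0.036,0,-0.02],[0.25,0.036,0,-0.02]])

```text
clock: 15.15
eef_pos: [528.3, -153.3, 41.9]
tcp_rot: [3.141, 0.005, -0.582]
contact_force: [-5.6, 11.4, 7.6]
opening: -0.001
```

Call:
drive_tool(deltas=[[0.25,0.036,0,-0.02],[0.25,0.036,0,-0.02],[0.25,0.036,0,-0.02],[0.25,0.036,0,-0.02],[0.25,0.036,0,-0.02]])

```text
clock: 15.57
eef_pos: [537.7, -161.2, 41.8]
tcp_rot: [-3.141, 0.006, -0.482]
contact_force: [-8.1, 12.5, 7.5]
opening: 0.005
```

Call:
drive_tool(deltas=[[0.25,0.036,0,-0.02],[0.25,0.036,0,-0.02],[0.25,0.036,0,-0.02],[0.25,0.036,0,-0.02]])

```text
clock: 15.9
eef_pos: [546.2, -167.0, 41.7]
tcp_rot: [-3.141, 0.006, -0.401]
contact_force: [-6.4, 9.4, 5.0]
opening: -0.0
```

Call:
drive_tool(deltas=[[0.125,0.018,0,-0.01],[0.125,0.018,0,-0.01],[0.125,0.018,0,-0.01]])

```text
clock: 16.15
eef_pos: [550.1, -169.4, 41.6]
tcp_rot: [-3.141, 0.004, -0.372]
contact_force: [-3.8, 6.3, 0.4]
opening: -0.0
```

Call:
drive_tool(deltas=[[0.125,0.018,0,-0.01],[0.125,0.018,0,-0.01],[0.125,0.018,0,-0.01]])

```text
clock: 16.4
eef_pos: [554.0, -171.8, 41.7]
tcp_rot: [-3.142, 0.002, -0.341]
contact_force: [-2.2, 2.4, -1.5]
opening: -0.003
```

Call:
drive_tool(deltas=[[0.125,0.018,0,-0.01],[0.125,0.018,0,-0.01],[0,0,0,0]])

```text
clock: 16.65
eef_pos: [558.3, -174.1, 42.6]
tcp_rot: [3.141, -0.002, -0.321]
contact_force: [-0.1, -1.1, -0.5]
opening: -0.001
```

Call:
drive_tool(deltas=[[0.1,0.015,0,-0.008],[0.1,0.015,0,-0.008],[0,0,0,0]])

```text
clock: 16.9
eef_pos: [559.7, -174.8, 42.5]
tcp_rot: [3.142, -0.001, -0.306]
contact_force: [-0.1, 0.4, -0.5]
opening: -0.002
```

The force faded to zero, so the handle has snapped over. I back off and look.

Call:
drive_tool(deltas=[[-1,0,0,0],[-2,0,0,0],[-3,0,0,0],[-3,0,-2,0],[-3,0,-4,0],[-3,0,-4,0],[0,0,-4,0],[0,0,-3,0],[0,0,0,0]])

```text
clock: 17.65
eef_pos: [427.6, -132.9, 204.5]
tcp_rot: [-3.142, -0.009, -0.306]
contact_force: [1.7, 0.3, -0.0]
opening: 0.001
```

```bash
python3 chk.py C; python3 - <<'E'
from h import *
X0=np.array([611.9,-57.4]);a=.248;R=np.array([[np.cos(a),-np.sin(a)],[np.sin(a),np.cos(a)]])
for n in("top","side"):
  X=cloud(n,np.load(f"pics/{n}C.npz")["d"]).reshape(-1,3);L=(X[:,:2]-X0)@R;rr=np.hypot(*L.T)
  m=(X[:,2]>30)&(X[:,2]<56)&(rr>60)&(rr<205)&(L[:,1]<-40)&(L[:,0]<18)
  al=np.arctan2(-L[:,0],-L[:,1])
  for lo,hi in((60,90),(90,115),(115,140),(148,170),(172,178),(178,184),(184,190),(190,196),(196,203)):
    k=m&(rr>=lo)&(rr<hi)
    if k.sum(): print(n,lo,hi,k.sum(),"alpha med %.3f min %.3f max %.3f z %.0f"%(np.median(al[k]),al[k].min(),al[k].max(),np.median(X[k,2])))
E
```

```text
17.65 [ 427.63809436 -132.92152591  204.53363606] [-3.14158795 -0.00921386 -0.30633004] [ 1.70610625  0.290187   -0.01612525] 0.0006273209253423299
tcp local [-197.16240611  -27.98100008]
top collar local [  0.7 119.3  75.7] [31.8 30.6 18.2] ztop 80.3
side collar local [  1.5 123.1  74.8] [30.8 31.5 17.4] ztop 80.5
top 60 90 175 alpha med 0.443 min 0.101 max 0.617 z 45
top 90 115 130 alpha med 0.475 min 0.251 max 0.580 z 47
top 115 140 127 alpha med 0.485 min 0.383 max 0.564 z 47
top 148 170 38 alpha med 0.432 min 0.407 max 0.448 z 47
top 172 178 16 alpha med 0.438 min 0.401 max 0.456 z 50
top 178 184 15 alpha med 0.429 min 0.397 max 0.454 z 49
top 184 190 17 alpha med 0.440 min 0.406 max 0.456 z 49
top 190 196 15 alpha med 0.444 min 0.408 max 0.459 z 50
top 196 203 3 alpha med 0.429 min 0.418 max 0.440 z 50
side 60 90 186 alpha med 0.451 min 0.080 max 0.626 z 43
side 90 115 120 alpha med 0.513 min 0.343 max 0.582 z 47
side 115 140 105 alpha med 0.517 min 0.375 max 0.570 z 47
side 148 170 36 alpha med 0.437 min 0.410 max 0.455 z 45
side 172 178 22 alpha med 0.439 min 0.386 max 0.454 z 46
side 178 184 17 alpha med 0.446 min 0.402 max 0.459 z 50
side 184 190 13 alpha med 0.449 min 0.412 max 0.459 z 49
side 190 196 9 alpha med 0.449 min 0.421 max 0.454 z 47
```

View pics/topC.png

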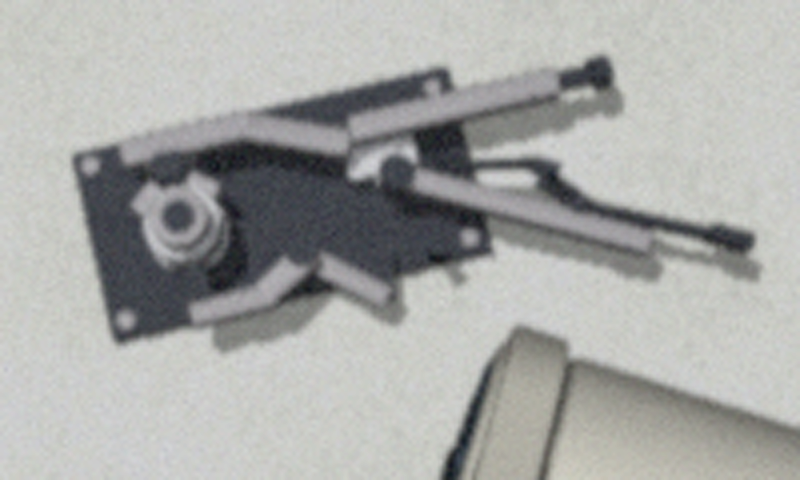

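The top view shows the handle locked at alpha of about 0.49, paddle at (735,238). The jaw has moved about 28 mm towards the hub. I check the side view to see whether the jaw meets the plug.

View pics/sideC.png

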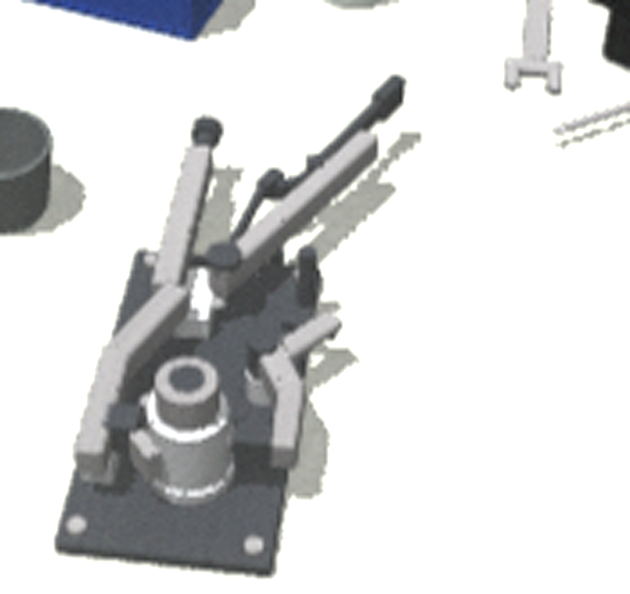

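The side view shows the jaw pad at (255,435) against the plug, so it is pressed home, with the paddle at (390,93). Next I bring the fingers down on the inner side of the paddle.

Call:
drive_tool(deltas=[[3.4,0.9,0,0],[3.4,0.9,0,0],[3.4,0.9,0,0],[3.4,0.9,0,0],[3.4,0.9,0,0],[3.4,0.9,0,0],[0,0,0,-0.109],[0,0,0,0],[0,0,0,0]])

```text
clock: 18.5
eef_pos: [602.4, -244.7, 196.5]
tcp_rot: [-3.141, 0.004, -0.2]
contact_force: [0.3, 0.5, -0.2]
opening: -0.0
```

```bash
cat > pol.py <<'E'
from h import *
X0=np.array([611.9,-57.4]);a=.248
s=r.sense();d=s["eef_pos"][:2]-X0;L=np.array([d[0]*np.cos(a)+d[1]*np.sin(a),-d[0]*np.sin(a)+d[1]*np.cos(a)])
print(s["eef_pos"].round(1),"psi",s["tcp_rot"][2].round(3),"local",L.round(1),"r,alpha",np.hypot(*L).round(1),np.arctan2(-L[0],-L[1]).round(3))
A=.445;T=186*np.array([-np.sin(A),-np.cos(A)]);t=np.array([np.cos(A),-np.sin(A)]);n=-np.array([np.sin(A),np.cos(A)])
print("rel paddle: t",((L-T)@t).round(1),"radial",((L-T)@n).round(1))
E
python3 pol.py
```

```text
[ 602.4 -244.7  196.5] psi -0.2 local [ -55.2 -179.2] r,alpha 187.5 0.299
rel paddle: t 27.3 radial -0.5
```

Call:
drive_tool(deltas=[[0.3,0,1,0],[0,0,3,0],[0,0,3,0],[0,0,3,0],[0,0,2,0],[0,0,1.5,0],[0,0,1,0],[0,0,0.7,0],[0,0,0,0],[0,0,0,0]])

```text
clock: 19.33
eef_pos: [606.8, -245.8, 47.2]
tcp_rot: [3.142, -0.0, -0.198]
contact_force: [0.3, -0.2, 0.6]
opening: 0.003
```

```bash
python3 pol.py; python3 chk.py D
```

```text
[ 606.8 -245.8   47.2] psi -0.198 local [ -51.1 -181.4] r,alpha 188.4 0.275
rel paddle: t 31.9 radial -0.3
19.3333 [ 606.84245964 -245.77113266   47.23555636] [ 3.14157201e+00 -2.21259153e-04 -1.97708706e-01] [ 0.34820277 -0.23648861  0.59488626] 0.0033610142797185745
tcp local [ -51.1414472  -181.36652038]
top collar local [  0.3 119.8  75.4] [32.  30.6 18.6] ztop 80.1
side collar local [  1.6 123.7  74.8] [31.1 32.6 17.3] ztop 80.4
```

View pics/sideD.png

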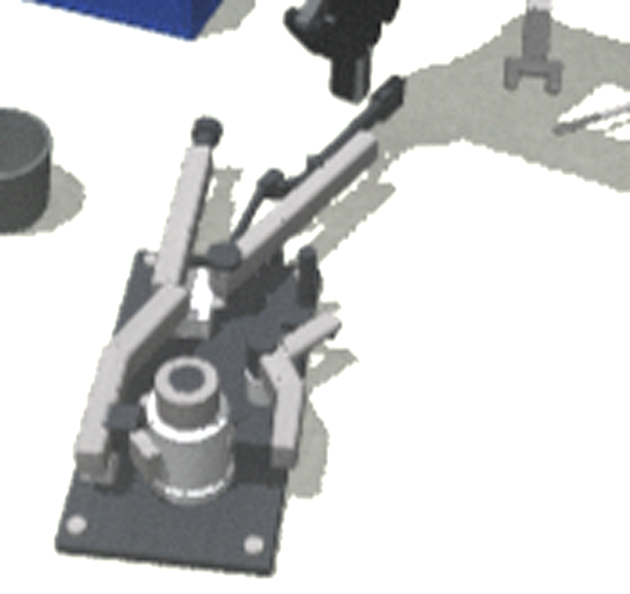

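Call:
drive_tool(deltas=[[-0.4,0,0.3,0],[-0.5,0,0,0],[-0.3,0,0,0],[-0.2,0,0,0],[-0.1,0,0,0],[0,0,0,0]])

```text
clock: 19.93
eef_pos: [592.2, -243.0, 44.2]
tcp_rot: [3.142, -0.001, -0.197]
contact_force: [-0.1, -0.2, -1.0]
opening: 0.0
```

Call:
drive_tool(deltas=[[-0.25,0.02,0,0.013],[-0.25,0.02,0,0.013],[-0.25,0.02,0,0.013],[0,0,0,0]])

```text
clock: 20.27
eef_pos: [584.3, -241.8, 44.0]
tcp_rot: [-3.142, 0.0, -0.238]
contact_force: [2.0, 0.1, 0.6]
opening: 0.003
```

Call:
drive_tool(deltas=[[-0.25,0.02,0,0.013],[-0.25,0.02,0,0.013],[-0.25,0.02,0,0.013],[0,0,0,0]])

```text
clock: 20.6
eef_pos: [576.5, -240.5, 43.8]
tcp_rot: [3.142, 0.001, -0.276]
contact_force: [1.0, -0.4, 0.3]
opening: -0.002
```

Contact with the lever is light, at 1–2 N. I keep going round the arc.

Call:
drive_tool(deltas=[[-0.25,0.02,0,0.013],[-0.25,0.02,0,0.013],[-0.25,0.02,0,0.013],[-0.25,0.02,0,0.013],[0,0,0,0]])

```text
clock: 21.02
eef_pos: [566.7, -238.4, 43.8]
tcp_rot: [3.142, 0.001, -0.328]
contact_force: [0.1, -0.7, 0.6]
opening: 0.001
```

Call:
drive_tool(deltas=[[-0.25,0.02,0,0.013],[-0.25,0.02,0,0.013],[-0.25,0.02,0,0.013],[-0.25,0.02,0,0.013],[0,0,0,0]])

```text
clock: 21.43
eef_pos: [557.0, -235.7, 43.8]
tcp_rot: [3.142, 0.001, -0.38]
contact_force: [-0.4, 0.2, 0.2]
opening: 0.001
```

```bash
python3 pol.py; python3 chk.py E
```

```text
[ 557.  -235.7   43.8] psi -0.38 local [ -97.  -159.3] r,alpha 186.5 0.547
rel paddle: t -19.0 radial -0.4
21.4333 [ 556.96809623 -235.66862571   43.84405378] [ 3.14153955e+00  8.88420661e-04 -3.80388379e-01] [-0.42817271  0.17006268  0.24372354] 0.0010320527443003801
tcp local [ -97.01010065 -159.33065411]
top collar local [  0.2 119.6  76.8] [32.3 31.1 20.5] ztop 80.3
side collar local [  1.5 122.8  75.3] [30.6 31.9 17.4] ztop 80.5
```

View pics/sideE.png

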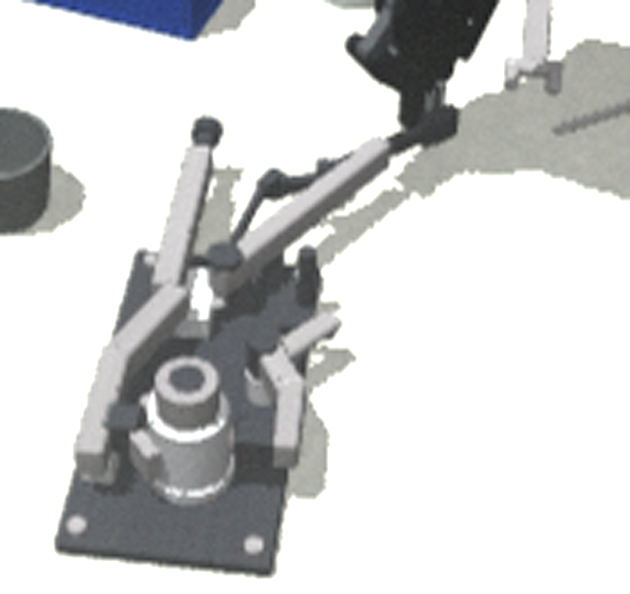

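The lever is being swung out, paddle at (440,122), and the jaw is still shut. I continue.

Call:
drive_tool(deltas=[[-0.25,0.02,0,0.013],[-0.25,0.02,0,0.013],[-0.25,0.02,0,0.013],[0,0,0,0],[0,0,0,0]])

```text
clock: 21.95
eef_pos: [550.2, -233.4, 43.9]
tcp_rot: [-3.142, 0.001, -0.418]
contact_force: [-0.2, 0.5, -0.6]
opening: -0.0
```

```bash
cat > han.py <<'E'
from h import *
import sys
X0=np.array([611.9,-57.4]);a=.248;R=np.array([[np.cos(a),-np.sin(a)],[np.sin(a),np.cos(a)]])
p,d=cams.grab_frame("side");X=cloud("side",d).reshape(-1,3);L=(X[:,:2]-X0)@R;rr=np.hypot(*L.T);al=np.arctan2(-L[:,0],-L[:,1])
for lo,hi in((70,100),(100,140),(172,200)):
  k=(X[:,2]>(44 if lo<150 else 36))&(X[:,2]<52)&(rr>lo)&(rr<hi)&(al>0.25)&(al<1.4);print(lo,k.sum(),np.median(al[k]).round(3) if k.sum() else None)
q=np.c_[L,X[:,2]];q=q[(q[:,2]>44)&(q[:,2]<52)&(q[:,0]<-23)&(q[:,0]>-90)&(abs(q[:,1]-115)<20)];print("jaw x",np.percentile(q[:,0],[1,50,99]).round(1) if len(q) else None)
E
python3 han.py
```

```text
70 97 1.049
100 140 1.026
172 114 0.959
jaw x [-78.5 -63.1 -47.8]
```

The pliers have popped open: handle alpha is about 1.03 and the jaw is at about -48 mm. I retreat and run a last check.

Call:
drive_tool(deltas=[[0.5,0.5,-1,0],[0,0,-2,0],[0,0,-3,0],[0,0,-4,0],[0,0,-4,0],[0,0,-4,0],[0,2,-2,0],[0,3,0,0],[0,3,0,0],[0,0,0,0],[0,0,0,0],[0,0,0,0]])

```text
clock: 23.0
eef_pos: [520.7, -313.3, 244.3]
tcp_rot: [-3.141, -0.0, -0.419]
contact_force: [-0.3, -0.4, -0.0]
opening: -0.002
```

```bash
python3 chk.py F; python3 han.py; python3 - <<'E'
from h import *
X0=np.array([611.9,-57.4]);a=.248;R=np.array([[np.cos(a),-np.sin(a)],[np.sin(a),np.cos(a)]])
for t in("A","F"):
  for n in("top","side"):
    X=cloud(n,np.load(f"pics/{n}{t}.npz")["d"]).reshape(-1,3);L=np.c_[(X[:,:2]-X0)@R,X[:,2]]
    q=L[(abs(L[:,1]-121)<8)&(L[:,0]<-15)&(L[:,0]>-36)&(L[:,2]>30)&(L[:,2]<46)];print(t,n,"plug min x",q[:,0].min().round(1) if len(q) else None,len(q))
    rr=np.hypot(L[:,0],L[:,1]);al=np.arctan2(-L[:,0],-L[:,1]);k=(rr>180)&(rr<195)&(L[:,2]>44)&(L[:,2]<56)&(al>.8)&(al<1.3);print("  paddle alpha",np.median(al[k]).round(3) if k.any() else None)
d=[]
for n in("top","side"):
  A=cloud(n,np.load(f"pics/{n}0.npz")["d"]);F=cloud(n,np.load(f"pics/{n}F.npz")["d"])
  for nm,c in(("spare",(598,297)),("handset",(370,215)),):
    f=lambda X:np.median(X[(abs(X[...,0]-c[0])<60)&(abs(X[...,1]-c[1])<60)&(X[...,2]>18)&(X[...,2]<90)],axis=0).round(1)
    print(n,nm,f(A),f(F))
E
```

```text
23.0 [ 520.6822093  -313.2831139   244.32229346] [-3.14120631e+00 -1.30023128e-04 -4.19051482e-01] [-0.29089923 -0.37006205 -0.0132537 ] -0.0015439212083178304
tcp local [-151.23752153 -225.66361116]
top collar local [  0.  119.7  75.5] [31.4 30.2 18.2] ztop 80.1
side collar local [  1.6 122.7  74.8] [31.1 32.3 17.6] ztop 80.5
70 95 1.046
100 144 1.025
172 64 0.974
jaw x [-77.5 -62.2 -45.2]
A top plug min x -30.9 28
  paddle alpha 0.953
A side plug min x -29.2 47
  paddle alpha 0.969
F top plug min x -23.2 13
  paddle alpha 0.949
F side plug min x -21.2 20
  paddle alpha 0.971
top spare [594.4 289.4  60.4] [594.5 289.5  61.5]
top handset [359.  198.9  27.6] [358.9 198.7  27.7]
side spare [591.7 306.3  52.5] [591.6 306.5  52.2]
side handset [360.1 207.5  27.9] [360.1 207.5  27.9]
```

The plug has gone in about 7–8 mm, the pliers are open, the lever is back at rest and the hub is in the nest. I hand it in.

```bash
python3 -c "
from rig import job
print(job.sign_off())"
```

```text
the job is handed in; nothing more can be done
None
```

The job is done and handed in at about 23 s. The sign-off gives no verdict, so what follows rests on my own last checks.

**What I did:** I gripped the plugged hub by its collar, stood it on the bed plate and slid it into the V with the plug facing the jaw, then let go. Closed fingers squeezed the handle; the horizontal push peaked at about 15 N (about 17 N in all). The force faded to zero after about 0.43 rad and the pliers stayed locked untouched. Pushing the lever's inner side outward about 35–45 mm made them spring open.

**Last checks:**

| Check | Top camera | Side camera | Wanted |
|---|---|---|---|
| Hub axis in pliers frame (mm) | (0.0, 119.7) | (1.6, 122.7) | (0, 120), within 8 |
| Hub top height (mm) | 80.1 | 80.5 | 80 |
| Plug face x (mm) | -30.9 to -23.2 | -29.2 to -21.2 | pressed in at least 5 |
| Lever paddle angle before and after (rad) | 0.953, 0.949 | 0.969, 0.971 | unchanged |

- **Pliers open:** the side camera puts the handle at about 1.03 rad (fully open is 1.02) and the jaw at about -45 to -48 mm, where the limit is -38.
- **Bystanders:** the spare hub and the handset have not moved. I did not re-measure the screwdriver, wrench, bearing, cup and oil bottle; I only kept the arm clear of them.
- **Disagreement:** the two cameras differ by about 3 mm along the pliers' y axis, roughly in line with the 2 mm calibration tolerance. Both readings are inside the 8 mm limit.

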